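Press a dowel pin to depth on the bench pedal press

TASK

Press the dowel pin of the red latch bar to depth: set the depth dial of the bench press to the three-dot mark and lay the bar flat in the press's channel with its pin end at the end stop, so that the pin stands under the nose. Then push the yellow pedal down to its stop, which leaves 5 mm of the pin standing, let the pedal come all the way up, and leave the bar in the channel and the hammer, screwdriver and tape roll where they are.

Things in the scene. Friction and masses are not known exactly. Their poses are not given: they have to be found in the camera images.
- press: Blue-grey bench pedal press, fixed. Origin: under its base; x to its back, y to its left, z up. Base x -0.060 to 0.135, y -0.090 to 0.130, 12 mm thick, toe under the pedal to x = -0.13. Pedal over the middle (y +-0.031). Dial pod on the left: x -0.040 to 0.118, y 0.030 to 0.126, up to z = 0.161, its top sloping 35 degrees down to the front.
- nest (a point): Point on the channel floor below the round steel nose, where the bar's origin belongs; axes as press. The steel channel is 34 mm wide, runs along y, is open on the right, 86 mm from here, and has an end stop 20.5 mm to the left. Front fence 6 mm, back fence 10 mm high. The dial lifts it: floor 16, 19, 22, 25 mm above the bench at one to four dots. The raised nose hangs 75 mm above the bench.
- pedal (a joint): Pedal angle (rad): 0 all the way up (the spring holds it there), grows as it is pressed, 0.287 at its stop. Pressing takes 5 N at first and about 12 N at the end.
- tread (a point): Middle of the top of the pedal's black rubber tread (60 x 58 mm), 190 mm in front of the hinge shaft (along y, 70 mm above the bench); about 133 mm above the bench when up, 80 mm at the stop. The yellow pedal is 28 mm wide behind it. Moves with the pedal; axes as press while up.
- dial (a joint): Depth dial (rad) with marks at -0.9 (one dot), -0.3 (two dots), 0.3 (three dots) and 0.9 (four dots); grows clockwise as seen from in front of its face; stays where it is left; turning it takes 0.1 N m. At 0 its white pointer line points straight up the slope. It lifts the channel by 5 mm per rad, so the pin is pressed deeper.
- knob (a point): On the axis of the dial's black bar knob: the bar is 44 mm long, 14 mm thick and 32 mm high; this point lies 11 mm below its top and 20 mm above the 47 mm round disc it stands on. z points out of the sloping face (35 degrees from vertical, to the front of the press), x along the bar to its pointer end.
- latch_bar: Red metal bar 160 x 30 x 25 mm, lying flat, 0.24 kg, with a steel dowel pin 10 mm thick standing 14 mm above its top near one end. Origin: in the underside, below the pin. The bar runs from y = +0.020 (pin end) to y = -0.140 (tail), x -0.015 to 0.015, z up.
- bar_grip (a point): Point in the tail of the bar where it may be held: 105 mm from the pin, half way up its thickness. Axes as latch_bar.
- pin (a joint): How far the pin has been pushed into the bar (m): 0 as found, with 14 mm standing; 0.009 with 5 mm standing. It moves stiffly (10 N) and does not come back.
- hammer: Hammer with a wooden handle, 288 mm long, loose on the bench; origin at the middle of its underside.
- screwdriver: Screwdriver with a yellow handle, 189 mm long, loose on the bench; origin at the middle of its underside.
- tape_roll: Roll of cream masking tape, 104 mm across, 25 mm high, loose; origin at the middle of its underside.

How it is judged:
By the outcome, as a careful person would: the job done as asked, in the order asked, and still so for the second after the job is handed in, with the robot touching nothing.
It also fails if it takes over 58 s, if anything falls off the work surface, if the arm or the gripper's body presses on something with over 40 N, if the wrist force passes 120 N, or if a joint passes its speed limit or range.

ROBOT

A 6-joint arm with a two-finger parallel gripper is mounted at the origin on a cart in front of the work surface, level with it; the furniture and walls round the work are solid. World frame = base frame: x ahead of the robot, y to its left, z up, the work surface at z = 0. Lengths are in m, angles in degrees, forces in N, time in s.
With the tool pointing down it reaches from about 0.3 to 0.75 m from the base axis. Payload 8.5 kg.
Tool frame: the origin (TCP) lies midway between the tips of the shut fingers; the grasp point (between the pads) lies 19 mm behind it; z points along the fingers, y is the line along which they close (so a half turn about z gives the same grasp; the last joint's range is limited). The gripper opens to 85 mm and grips with 20 to 120 N. Pads are 22 mm wide; open, the fingers measure 114 mm over their backs; the gripper's body (76 mm by 85 mm) begins 54 mm behind the grasp point. The pads swing forward as they close: fully open they stand 13 mm farther back than shut.
Start: joints at [54.07, 21.807, 74.336, -0, 83.858, -12.336], TCP at [0.22, 0.504, 0.231] pointing down, gripper open.
Joint ranges: [-178.18, 178.18], [-50.72, 133.34], [12.68, 142.11], [-81.47, 261.47], [9.98, 163.14], [-165.26, 165.26]. Speed limits (degrees/s): [136.94, 136.94, 180, 180, 180, 180].

INTERFACE

Orientations are given as a 3x3 rotation matrix whose columns are the frame's x, y, z axes.
In Python, from rig import observe, optics, order, spotter gives the robot as it stands.
- The arm moves only by the tool move_arm, never from a script. Its argument "series" is text: rows parted by semicolons, each of 5 numbers parted by spaces: the shift along the tool's x, y, z in cm, then the turn about the tool's z in degrees, then the opening, from -1 (shut) to 1 (fully open). A call has 1 to 8 rows; each row is the pose to reach, as a shift and turn from the pose commanded when the call began, along the tool's axes at that moment; what a row does not reach only later rows make up. A row lasts 1/8 s, in which the tool goes at most 62.5 mm and 10.7 degrees, less where a joint would pass 70% of its speed; a pose out of reach is approached as far as the arm can. A call with a gripper value outside its range is refused whole. The fingers move at their own pace and stop on an object; "force" is the grip in N (left out, the last holds). Time passes only in rows, so rows that repeat a pose let the fingers close. It gives the time, the measured TCP pose, the force, the opening and the grip force at its end, in the units of the state.
- observe(): the state, without advancing time (a new reading comes with each control period).
- optics.get_image(name): name is "scene" or "top"; returns a dict with "pixels" (384x512x3 uint8, blue, green, red), "camera_matrix" (3x3 intrinsics, pixels), "dist" ([k1, k2, p1, p2, k3] as OpenCV has them; the pictures are not rectified), "rvec" (rotation vector, rad) and "tvec" (3), from world to camera coordinates, as OpenCV has them. Camera axes: x right, y down, z forward; pixel columns grow to the right and rows downward; lengths in m; the calibration is good to about 2 mm. A picture is of the moment at which its call begins. There is no depth.
- order.close_job(): hands the job in; it is judged then, once.
Trained networks look in the newest picture that a camera, given by its name, has taken for a name from the list of things; names that differ only in an ending like _2 or _b are one class to them, and where a whole thing is asked for, a point or a joint stands for the part that bears it (a point fixed in the world has none). Each returns a list of dicts, best first, with "score" (0 to 1); they miss things now and then, are a little off and sometimes report something else, mostly with a low value. They report only what shows in the picture. A call takes as long as a camera call.
- spotter.find_in(thing, camera): "point" ([x, y, z] in m, in world coordinates, good to about 4 mm: the middle of the surface that is visible of it).
- spotter.cut_out(thing, camera): "pixels" (384x512 bool, what is visible of it).
- spotter.mark_of(thing, camera): "point" ([x, y, z] in m, in world coordinates, good to about 4 mm: a listed point, or the origin of a listed thing).
The state is a dict: "time_s": time; "q": joint angles; "qvel": joint speeds; "joint_efforts": joint torques, N m; "position": TCP position; "tool_rot": TCP orientation; "ft_force": force on the tool from outside, world axes, zero at the start; "wrist_torque": the same for the moment, N m; "grip_width": finger opening in m; "gripper_force": force on a finger pad.
Only numpy, scipy, OpenCV 4.12 (cv2) and the standard library are available. Lean on these libraries where they do the work, as an engineer would, in place of code of your own. Each camera call takes 0.05 s, during which the arm holds its last target. There are 200 camera calls.

## Working session

There is one attempt and no reset: what is moved stays moved. The work goes in short steps, Python scripts to look and compute and a tool call to move; the robot and the scene stay as the last step left them, time stands still between calls to the robot, and variables do not carry over. Pictures are saved under pics/ and viewed, at most 13 in all, crops included, and the job is handed in when it is done.

Besides the shell and the picture viewer there is one more tool, called after "Emit:" as name(argument=value, ...), one argument or row to a line, values as JSON. move_arm: Moves the arm, as the interface text tells. Its arguments: {"type":"object","properties":{"series":{"type":"string"},"force":{"type":"number"}},"required":["series"]}

```bash
mkdir -p pics; cat > h.py <<'E'
import numpy as np, cv2
from rig import observe, optics, order, spotter
def marks(names,cams=("scene","top"),f=spotter.mark_of):
    for n in names:
        for c in cams:
            r=f(n,c)
            print(n,c,[(np.round(d["point"],4).tolist(),round(d["score"],2)) for d in r[:2]])
def pic(c,name):
    im=optics.get_image(c); cv2.imwrite("pics/"+name,im["pixels"]); return im
def pix(im,P):
    return cv2.projectPoints(np.array(P,float).reshape(-1,1,3),im["rvec"],im["tvec"],im["camera_matrix"],im["dist"])[0].reshape(-1,2)
def ray(im,uv):
    n=cv2.undistortPoints(np.array([[uv]],float),im["camera_matrix"],im["dist"])[0,0]
    R=cv2.Rodrigues(np.array(im["rvec"]))[0]; o=-R.T@np.array(im["tvec"]).ravel()
    d=R.T@np.array([*n,1]); return o,d/np.linalg.norm(d)
def tri(rs):
    A=sum(np.eye(3)-np.outer(d,d) for o,d in rs); b=sum((np.eye(3)-np.outer(d,d))@o for o,d in rs)
    return np.linalg.solve(A,b)
def atz(r,z): o,d=r; return o+d*(z-o[2])/d[2]
E
python3 - <<'E'
from h import *
a=pic("scene","s0.png"); b=pic("top","t0.png")
cv2.imwrite("pics/both.png",cv2.resize(np.vstack([a["pixels"],b["pixels"]]),(400,600)))
for im in(a,b):
    print(np.round(ray(im,(256,192)),3).tolist())
marks(["press","nest","tread","knob","latch_bar","bar_grip","hammer","screwdriver","tape_roll"])
print(observe()["tool_rot"])
E
```

```text
[[0.252, -0.547, 0.957], [0.336, 0.55, -0.765]]
[[0.065, 0.284, 1.411], [0.364, -0.191, -0.911]]
press scene [([0.5921, 0.1622, 0.0003], 0.6), ([0.5099, 0.1754, 0.131], 0.31)]
press top [([0.5918, 0.1601, 0.004], 0.83)]
nest scene [([0.6069, 0.1559, 0.0205], 0.9)]
nest top [([0.6033, 0.1583, 0.0217], 0.87)]
tread scene [([0.5078, 0.1772, 0.1312], 0.61)]
tread top [([0.5074, 0.1846, 0.1364], 0.74)]
knob scene [([0.5911, 0.2417, 0.1532], 0.71)]
knob top [([0.6006, 0.2412, 0.1534], 0.5)]
latch_bar scene [([0.5023, -0.0967, 0.0044], 0.7)]
latch_bar top [([0.4993, -0.0957, 0.0021], 0.94), ([0.5985, 0.2431, 0.154], 0.41)]
bar_grip scene [([0.5262, -0.1964, 0.0127], 0.91)]
bar_grip top [([0.526, -0.199, 0.0097], 0.76)]
hammer scene [([0.6601, 0.4127, -0.005], 0.65)]
hammer top [([0.663, 0.4196, -0.0008], 0.72)]
screwdriver scene [([0.7187, -0.1662, -0.0041], 0.49), ([0.6593, 0.415, -0.004], 0.26)]
screwdriver top [([0.7248, -0.1668, -0.0016], 0.66), ([0.5241, -0.1973, 0.0161], 0.29)]
tape_roll scene [([0.5087, -0.3435, -0.0052], 0.8)]
tape_roll top [([0.5165, -0.3416, 0.0031], 0.62), ([0.5892, 0.1605, 0.0015], 0.38)]
[[-9.16390437e-01  4.00285606e-01  2.20348216e-05]
 [ 4.00285606e-01  9.16390437e-01  2.15387017e-05]
 [-1.15708675e-05  2.85580822e-05 -1.00000000e+00]]
```

View pics/s0.png

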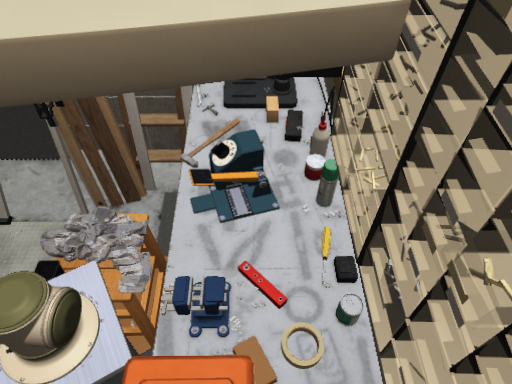

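View pics/t0.png

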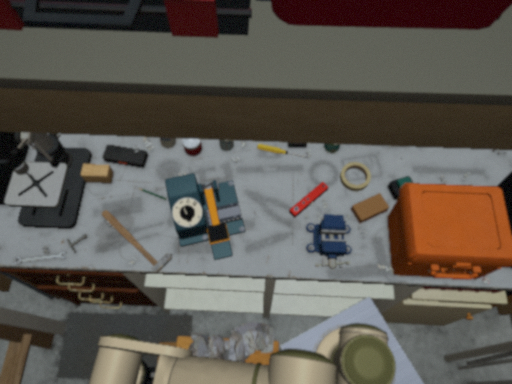

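The scene view shows the press (dial about (224,153), tread (201,176)), the red bar from (245,268) to (283,300), and the hammer, screwdriver and tape clear of both. I'll zoom in on the press and the bar.

```bash
python3 - <<'E'
from h import *
a=cv2.imread("pics/s0.png"); b=cv2.imread("pics/t0.png")
c=cv2.resize(a[120:230,180:290],(600,600),interpolation=cv2.INTER_CUBIC)[:, :]
d=cv2.resize(b[165:265,155:255],(600,600),interpolation=cv2.INTER_CUBIC)
o=np.hstack([cv2.resize(c,(400,400)),cv2.resize(d,(400,400))])
cv2.imwrite("pics/c1.png",o)
A=optics.get_image("scene"); B=optics.get_image("top")
cen=np.array([.592,.161]); 
for yaw in(-10,-13,-16):
    t=np.radians(yaw); R=np.array([[np.cos(t),-np.sin(t)],[np.sin(t),np.cos(t)]])
    P=[np.r_[cen+R@np.array(p),.012] for p in [(-.06,-.09),(.135,-.09),(.135,.13),(-.06,.13)]]
    print(yaw,np.round(pix(A,P),1).tolist(),np.round(pix(B,P),1).tolist())
for n in("latch_bar",):
  for c,I in(("scene",A),("top",B)):
    m=spotter.cut_out(n,c)[0]["pixels"].astype(np.uint8); ys,xs=np.nonzero(m)
    g=np.array([atz(ray(I,(x,y)),.025)[:2] for x,y in zip(xs,ys)])
    r=cv2.minAreaRect(g.astype(np.float32)*1000); print(c,len(xs),r)
print(pix(A,[.22,.504,.231]),pix(B,[.22,.504,.231]))
E
```

```text
-10 [[222.0, 221.9], [280.8, 204.5], [256.1, 158.3], [202.3, 172.4]] [[246.0, 229.7], [229.7, 179.2], [168.0, 196.6], [181.3, 249.0]]
-13 [[220.2, 221.6], [280.2, 206.5], [258.6, 159.2], [204.1, 171.3]] [[245.5, 231.3], [232.0, 179.9], [169.6, 194.3], [179.9, 247.3]]
-16 [[218.4, 221.1], [279.5, 208.5], [261.1, 160.2], [205.8, 170.2]] [[244.9, 232.8], [234.2, 180.7], [171.4, 192.1], [178.6, 245.6]]
scene 746 ((513.1399536132812, -157.75991821289062), (38.309017181396484, 161.86349487304688), 14.736167907714844)
top 426 ((511.3600769042969, -154.37501525878906), (37.2228889465332, 160.98033142089844), 14.456161499023438)
[[ 59.73066758 118.95034635]] [[145.03784143 378.92323357]]
```

View pics/c1.png

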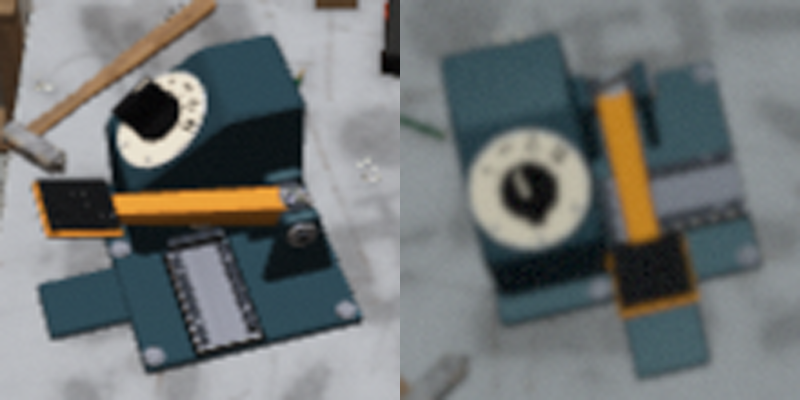

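```bash
cat > press.py <<'E'
from h import *
from scipy.optimize import least_squares
A=optics.get_image("scene"); B=optics.get_image("top")
loc=np.array([(-.06,-.09,.012),(.135,-.09,.012),(-.06,.13,.012)])
pa=np.array([(221.3,221.8),(279,207.5)]); pb=np.array([(244.5,231.3),(233.8,181.3),(180.8,245.5)])
def W(p,L):
    t=p[2]; R=np.array([[np.cos(t),-np.sin(t),0],[np.sin(t),np.cos(t),0],[0,0,1]]); return (R@np.atleast_2d(L).T).T+[p[0],p[1],0]
f=lambda p: np.r_[(pix(A,W(p,loc[:2]))-pa).ravel(),(pix(B,W(p,loc))-pb).ravel()]
s=least_squares(f,[.592,.161,-.24],x_scale=[.01,.01,.05]); p=s.x
E
python3 - <<'E'
from press import *
print(p,np.degrees(p[2]),np.round(s.fun,1))
inv=lambda q:(np.array([[np.cos(p[2]),np.sin(p[2])],[-np.sin(p[2]),np.cos(p[2])]])@(np.array(q)[:2]-p[:2])).round(4)
for q in [(.605,.157),(.5076,.181),(.596,.2415)]: print(inv(q))
k=np.array([*inv((.596,.2415)),.1535])
u=np.array([np.cos(np.radians(35)),0,np.sin(np.radians(35))]); n=np.array([-np.sin(np.radians(35)),0,np.cos(np.radians(35))])
v=np.array([0,-1,0]) # right, seen from front
out=[]
for h in(.011,-.020):
  for im in(A,B):
    N=300;hw=.045
    src=[k+n*h+u*a*hw+v*b*hw for a,b in((1,-1),(1,1),(-1,1),(-1,-1))]
    uv=pix(im,W(p,np.array(src))).astype(np.float32)
    M=cv2.getPerspectiveTransform(np.float32([(0,0),(N,0),(N,N),(0,N)]),uv)
    out.append(cv2.warpPerspective(im["pixels"],M,(N,N),flags=cv2.WARP_INVERSE_MAP|cv2.INTER_CUBIC))
cv2.imwrite("pics/dial.png",np.vstack([np.hstack(out[:2]),np.hstack(out[2:])]))
E
```

```text
[ 0.59247246  0.15919726 -0.25009546] -14.329414068553648 [-1.5 -0.1  1.4  0.2  1.1  0.3 -0.4 -1.4 -1.   0.7]
[0.0127 0.001 ]
[-0.0876  0.0001]
[-0.017   0.0806]
```

View pics/dial.png

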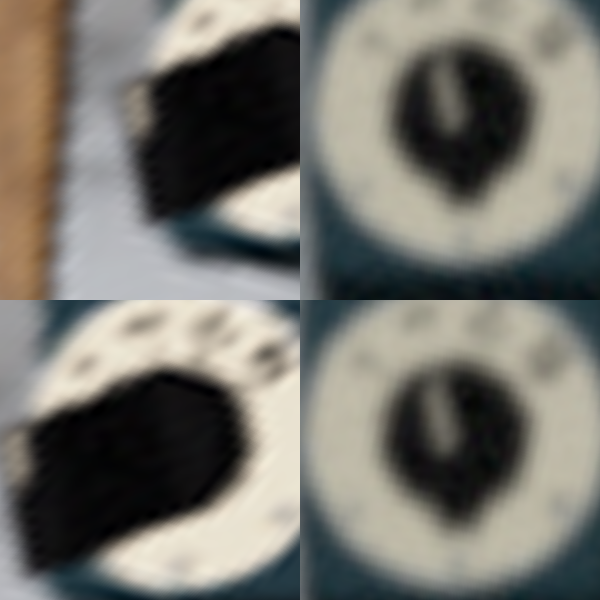

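The rectified top view (right column) shows the pointer line running from (457,130) to (437,65). That puts it about −17° from straight up the slope, so the dial is at two dots and must turn +0.6 rad. The black disc's centre at (458,437) puts the knob at press-local (−0.014, 0.078).

```bash
cat >> h.py <<'E'
def go(x,y,z,yhead=None):
    s=observe(); R=np.array(s["tool_rot"]); d=R.T@(np.array([x,y,z])-s["position"])*100
    h=np.degrees(np.arctan2(R[1,1],R[0,1])); t=0 if yhead is None else (h-yhead+180)%360-180
    print("shift",np.round(d,2),"turn",round(t,1),"| head",round(h,1),"t",s["time_s"],"pos",np.round(s["position"],4),"ft",np.round(s["ft_force"],1),"w",round(s["grip_width"],4))
E
python3 - <<'E'
from h import *
go(.5955,.239,.22,96.4)
E
```

```text
shift [-45.01  -9.26   1.13] turn -30.0 | head 66.4 t 1.3 pos [0.2201 0.504  0.2313] ft [-0.2  0.1 -0.5] w 0.0854
```

Emit:
move_arm(
  series="-45 -9.3 1.1 -30 0;-45 -9.3 1.1 -30 0;-45 -9.3 1.1 -30 0;-45 -9.3 1.1 -30 0;-45 -9.3 1.1 -30 0;-45 -9.3 1.1 -30 0;-45 -9.3 1.1 -30 0;-45 -9.3 1.1 -30 0",
  force=25,
)

```text
time_s: 2.3
position: [0.5973, 0.2365, 0.2198]
tool_rot: [[-0.994, -0.11, -0.0], [-0.11, 0.994, -0.0], [0.0, -0.0, -1.0]]
ft_force: [-1.1, 0.3, -0.4]
grip_width: 0.0427
gripper_force: 0.0
```

Emit:
move_arm(
  series="0 0 0 0 0;0 0 0 0 0;0 0 0 0 0;0 0 0 0 0",
)

```text
time_s: 2.8
position: [0.5947, 0.2394, 0.2207]
tool_rot: [[-0.994, -0.113, 0.0], [-0.113, 0.994, 0.0], [-0.0, 0.0, -1.0]]
ft_force: [-0.5, 0.1, 0.2]
grip_width: 0.0428
gripper_force: 0.0
```

```bash
python3 - <<'E'
from h import *
go(.5955,.239,.145,96.4)
a=pic("scene","s1.png")["pixels"];b=pic("top","t1.png")["pixels"]
cv2.imwrite("pics/c2.png",np.hstack([cv2.resize(a[100:230,160:290],(400,400)),cv2.resize(b[145:265,135:255],(400,400))]))
E
```

```text
shift [-0.08 -0.05  7.57] turn 0.1 | head 96.5 t 2.8 pos [0.5947 0.2394 0.2207] ft [-0.5  0.1  0.2] w 0.0428
```

View pics/c2.png

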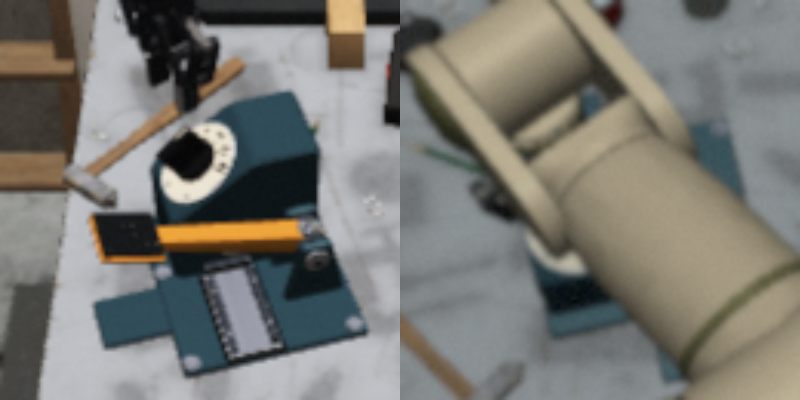

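The gripper hangs over the knob: in the left crop the fingers are at (190,90) and the knob at (190,155). I'll lower it, grip the knob, then check the force.

Emit:
move_arm(
  series="0 0 4 0 0;0 0 6 0 0;0 0 7.4 0 0;0 0 7.4 0 0",
)

```text
time_s: 3.4
position: [0.595, 0.2387, 0.1458]
tool_rot: [[-0.994, -0.112, -0.001], [-0.112, 0.994, -0.0], [0.001, -0.0, -1.0]]
ft_force: [-0.6, 0.7, -0.1]
grip_width: 0.0426
gripper_force: 0.0
```

Emit:
move_arm(
  series="0 0 0 0 -0.7;0 0 0 0 -0.8;0 0 0 0 -0.8;0 0 0 0 -0.8;0 0 0 0 -0.8",
  force=25,
)

```text
time_s: 4.03
position: [0.5952, 0.2411, 0.1477]
tool_rot: [[-0.994, -0.113, 0.002], [-0.113, 0.994, 0.004], [-0.002, 0.004, -1.0]]
ft_force: [-2.1, 11.2, 1.8]
grip_width: 0.0157
gripper_force: 23.7
```

Emit:
move_arm(
  series="0 0.1 0 6 -0.8;0 0.1 0 12 -0.8;0 0.1 0 18 -0.8;0 0.1 0 24 -0.8;0 0.1 0 30 -0.8;0 0.1 0 36 -0.8;0 0.1 0 42 -0.8;0 0.1 0 42 -0.8",
)

```text
time_s: 5.03
position: [0.5941, 0.243, 0.1489]
tool_rot: [[-0.814, 0.58, 0.001], [0.58, 0.814, 0.006], [0.003, 0.006, -1.0]]
ft_force: [-10.6, 10.4, 8.7]
grip_width: 0.0136
gripper_force: 74.4
```

```bash
python3 - <<'E'
from h import *
go(.595,.24,.146,55)
a=pic("scene","s2.png")["pixels"]
cv2.imwrite("pics/c3.png",cv2.resize(a[100:200,170:270],(400,400),interpolation=cv2.INTER_CUBIC))
E
```

```text
shift [-0.25 -0.19  0.29] turn -0.5 | head 54.5 t 5.025 pos [0.5941 0.243  0.1489] ft [-10.6  10.4   8.7] w 0.0136
```

View pics/c3.png

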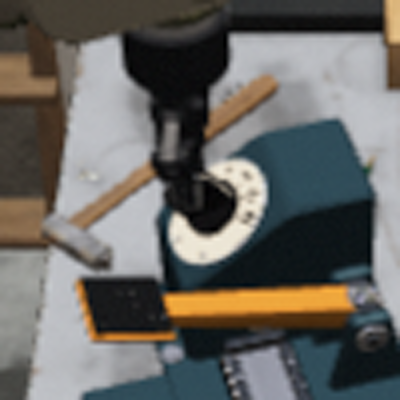

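Emit:
move_arm(
  series="0 0 0 0 0;0 0 0 0 0;0 0 0 0 0;0 0 -3 0 0;0 0 -8 0 0;0 0 -8 0 0",
)

```text
time_s: 5.82
position: [0.5966, 0.2398, 0.2305]
tool_rot: [[-0.813, 0.582, 0.008], [0.582, 0.813, 0.002], [-0.006, 0.006, -1.0]]
ft_force: [-0.7, 0.4, -0.4]
grip_width: 0.0426
gripper_force: 0.0
```

```bash
python3 - <<'E'
from h import *
go(.524,-.199,.2,14.5)
E
```

```text
shift [-19.63 -39.92   2.93] turn 39.9 | head 54.4 t 5.825 pos [0.5966 0.2398 0.2305] ft [-0.7  0.4 -0.4] w 0.0426
```

Emit:
move_arm(
  series="-19.6 -39.9 2.9 40 0.6;-19.6 -39.9 2.9 40 0.6;-19.6 -39.9 2.9 40 0.6;-19.6 -39.9 2.9 40 0.6;-19.6 -39.9 2.9 40 0.6;-19.6 -39.9 2.9 40 0.6;-19.6 -39.9 2.9 40 0.6;-19.6 -39.9 2.9 40 0.6",
)

```text
time_s: 6.82
position: [0.5211, -0.2024, 0.1959]
tool_rot: [[-0.244, 0.97, -0.002], [0.97, 0.244, 0.001], [0.001, -0.002, -1.0]]
ft_force: [0.2, 0.9, 0.6]
grip_width: 0.0681
gripper_force: 0.0
```

Emit:
move_arm(
  series="0 0 0 0 0.6;0 0 0 0 0.6;0 0 0 0 0.6",
)

```text
time_s: 7.2
position: [0.5226, -0.1976, 0.1974]
tool_rot: [[-0.251, 0.968, 0.0], [0.968, 0.251, 0.0], [0.0, 0.0, -1.0]]
ft_force: [0.2, 0.5, -0.1]
grip_width: 0.0685
gripper_force: 0.0
```

```bash
cat > dial.py <<'E'
from press import *
k=np.array([-.0137,.078,.155])
u=np.array([np.cos(np.radians(35)),0,np.sin(np.radians(35))]); n=np.array([-np.sin(np.radians(35)),0,np.cos(np.radians(35))]); v=np.array([0,-1,0])
def rect(im,h,N=400,hw=.04):
    src=[k+n*h+u*a*hw+v*b*hw for a,b in((1,-1),(1,1),(-1,1),(-1,-1))]
    M=cv2.getPerspectiveTransform(np.float32([(0,0),(N,0),(N,N),(0,N)]),pix(im,W(p,np.array(src))).astype(np.float32))
    return cv2.warpPerspective(im["pixels"],M,(N,N),flags=cv2.WARP_INVERSE_MAP|cv2.INTER_CUBIC)
E
python3 - <<'E'
from dial import *
go(.524,-.199,.1,14.5)
r=rect(B,.011); b=B["pixels"]; 
old={**B,"pixels":cv2.imread("pics/t0.png")}
cv2.imwrite("pics/dial2.png",np.hstack([rect(old,.011),r]))
for q in (rect(old,.011),r):
    g=cv2.cvtColor(q,6).astype(float); # bright line within black knob top
    yy,xx=np.mgrid[:400,:400]; m=((xx-205)**2+(yy-185)**2<75**2)
    w=np.where(m,np.clip(g-60,0,90),0); 
    blk=np.where((xx-205)**2+(yy-185)**2<65**2,1,0)
    c,l=0,0
    n_,lab,st,ce=cv2.connectedComponentsWithStats(((g>65)&(blk>0)).astype(np.uint8)); print(st.tolist(),ce.round(1).tolist())
    for i in range(1,n_):
        if st[i,4]>100:
            ys,xs=np.nonzero(lab==i); e,V=np.linalg.eigh(np.cov(xs,ys)); d=V[:,1]*-np.sign(V[1,1]); print(i,np.degrees(np.arctan2(d[0],-d[1])),e)
marks(["latch_bar","bar_grip","nest"])
E
```

```text
shift [-0.13  0.11  9.75] turn -0.0 | head 14.5 t 7.3 pos [ 0.5226 -0.198   0.1975] ft [ 0.4 -0.1 -0.3] w 0.0683
[[0, 0, 400, 400, 157655], [161, 121, 47, 67, 2345]] [[199.7, 200.2], [186.0, 153.9]]
1 -7.2449873270998175 [129.73127919 278.16693573]
[[0, 0, 400, 400, 157445], [186, 121, 50, 66, 2555]] [[199.3, 200.3], [209.0, 151.4]]
1 15.17839430442506 [136.43811581 315.61019826]
latch_bar scene [([0.5027, -0.0932, 0.0009], 0.76)]
latch_bar top []
bar_grip scene [([0.5261, -0.195, 0.0102], 0.65)]
bar_grip top [([0.5096, 0.1824, 0.1381], 0.33)]
nest scene []
nest top [([0.6041, 0.1586, 0.0214], 0.57), ([0.5899, 0.161, 0.0008], 0.22)]
```

View pics/dial2.png

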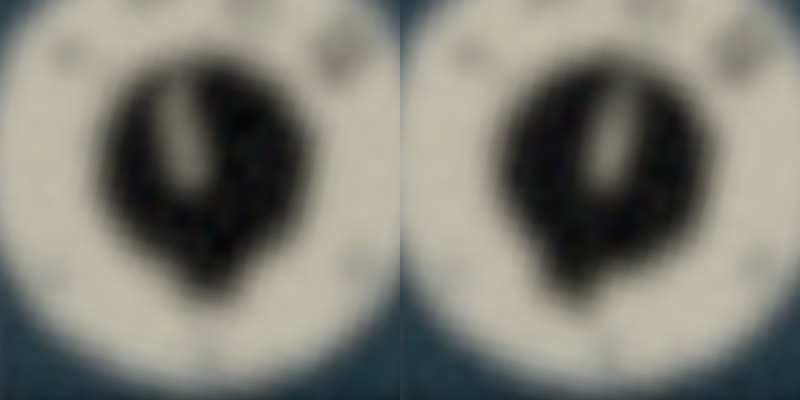

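The pointer now leans right: in the right half it runs from (604,185) to (625,80), against leaning left before. I'll fit a rendered knob model to get the exact angle.

```bash
cat > fit.py <<'E'
from dial import *
from scipy.optimize import minimize
S=16
def render(im,box,c,th,ln):
    x0,y0,x1,y1=box; sh=((y1-y0)*S,(x1-x0)*S)
    o=np.full(sh,1.0,np.float32); base=k+u*c[0]+v*c[1]+n*c[2]
    P=lambda L:((pix(im,W(p,np.array(L)))-[x0-.5,y0-.5])*S*16).round().astype(np.int32)
    b=np.cos(th)*u+np.sin(th)*v; s=-np.sin(th)*u+np.cos(th)*v
    t=np.linspace(0,2*np.pi,40)
    D=[base+n*h+.0235*(np.cos(a)*u+np.sin(a)*v) for h in(-.0205,-.0245) for a in t]
    cv2.fillConvexPoly(o,cv2.convexHull(P(D)),0.,shift=4)
    Bx=[base+n*h+b*i*.022+s*j*.007 for h in(-.02,.011) for i in(1,-1) for j in(1,-1)]
    cv2.fillConvexPoly(o,cv2.convexHull(P(Bx)),0.,shift=4)
    L=[base+n*.0112+b*i+s*j*.0015 for i,j in((ln[0],1),(ln[1],1),(ln[1],-1),(ln[0],-1))]
    cv2.fillConvexPoly(o,P(L),.9,shift=4)
    o=cv2.GaussianBlur(o,(0,0),S*.5)
    return cv2.resize(o,(x1-x0,y1-y0),interpolation=cv2.INTER_AREA)
def prep(im,img):
    uv=pix(im,W(p,np.array([k-n*.02+.026*(np.cos(a)*u+np.sin(a)*v) for a in np.linspace(0,6.28,30)])))
    uv2=pix(im,W(p,np.array([k+n*.012+.018*(np.cos(a)*u+np.sin(a)*v) for a in np.linspace(0,6.28,30)])))
    al=np.vstack([uv,uv2]); x0,y0=np.floor(al.min(0)).astype(int)-1; x1,y1=np.ceil(al.max(0)).astype(int)+2
    m=np.zeros(img.shape[:2],np.uint8); cv2.fillConvexPoly(m,cv2.convexHull(uv.astype(np.int32)),1); 
    cv2.fillConvexPoly(m,cv2.convexHull(uv2.astype(np.int32)),1)
    g=cv2.cvtColor(img,6)[y0:y1,x0:x1].astype(float); m=m[y0:y1,x0:x1]>0
    lo,hi=np.percentile(g[m],5),np.percentile(g[m],95)
    return (im,(x0,y0,x1,y1),m,np.clip((g-lo)/(hi-lo),0,1.1))
def cost(x,views,det=False):
    r=[]
    for i,vv in views:
        im,box,m,g=vv; e=(render(im,box,(x[0:3] if im is B else np.r_[x[6:8],x[2]])/1000,x[3+i],(.002,.021))-g)[m]; r.append((e**2).mean())
    return r if det else sum(r)
E
python3 - <<'E'
from fit import *
v0=[(0,prep(B,cv2.imread("pics/t0.png"))),(1,prep(B,B["pixels"]))]
sc=(0,prep(A,cv2.imread("pics/s0.png")))
for views in(v0,v0+[sc]):
  best=None
  for a in(.15,.3,.45):
    x0=np.array([0,0,0,-a,a,0,0,0.])
    sx=np.vstack([x0]+[x0+d for d in np.diag([3,3,3,.3,.3,.1,3,3])])
    r=minimize(cost,x0,args=(views,),method="Nelder-Mead",options=dict(initial_simplex=sx,maxfev=900,xatol=.01,fatol=1e-6))
    print(np.round(r.x,2),np.round(r.fun,5),np.round(cost(r.x,views,True),4))
E
```

```text
[ -29.86  -10.76 -141.06   -0.19    0.28    3.33   63.84  -33.99] 0.02619 [0.0134 0.0128]
[-0.6  -1.44 -0.25 -0.16  0.25  0.01 -0.14  1.24] 0.08065 [0.0419 0.0388]
[ -29.93  -10.8  -141.79   -0.19    0.29    0.67  156.4   -38.35] 0.02618 [0.0133 0.0128]
[ 0.01 -1.39  2.37 -0.17  0.3   0.08 -2.78 -0.05] 0.09688 [0.0431 0.0398 0.014 ]
[ 0.08 -1.25  2.78 -0.18  0.28  0.07 -2.63  0.58] 0.0974 [0.0434 0.0399 0.0141]
[ 0.05 -1.25  2.7  -0.18  0.3   0.08 -2.54  0.23] 0.09734 [0.0432 0.0401 0.0141]
```

```bash
cat > fit2.py <<'E'
from fit import *
def render2(im,box,x,th):
    x0,y0,x1,y1=box; cu,cv_,R,hw,hl,l0,l1,lw,lb,sg,wl=x
    o=np.full(((y1-y0)*S,(x1-x0)*S),wl,np.float32); base=k+(u*cu+v*cv_)/1000
    P=lambda L:((pix(im,W(p,np.array(L)))-[x0-.5,y0-.5])*S*16).round().astype(np.int32)
    b=np.cos(th)*u+np.sin(th)*v; s=-np.sin(th)*u+np.cos(th)*v
    D=[base+n*h+R/1000*(np.cos(a)*u+np.sin(a)*v) for h in(-.0205,-.0245) for a in np.linspace(0,6.28,40)]
    cv2.fillConvexPoly(o,cv2.convexHull(P(D)),0.,shift=4)
    cv2.fillConvexPoly(o,cv2.convexHull(P([base+n*h+(b*i*hl+s*j*hw)/1000 for h in(-.02,.011) for i in(1,-1) for j in(1,-1)])),0.,shift=4)
    cv2.fillConvexPoly(o,P([base+n*.0112+(b*i+s*j*lw)/1000 for i,j in((l0,1),(l1,1),(l1,-1),(l0,-1))]),float(lb),shift=4)
    return cv2.resize(cv2.GaussianBlur(o,(0,0),S*abs(sg)+.1),(x1-x0,y1-y0),interpolation=cv2.INTER_AREA)
x0=np.array([0,-1,23.5,7,22,2,20,1.5,.9,.7,1.]); sg=np.array([3,3,.7,.4,.7,4,2,.5,.3,.3,.1])
def res(z,views):
    x,th=z[:11],z[11:]
    return np.r_[np.concatenate([(render2(im,box,x,th[i])-g)[m] for i,(im,box,m,g) in enumerate(views)]),.15*(x-x0)/sg]
def fit(views,th0):
    return least_squares(res,np.r_[x0,th0],args=(views,),x_scale=np.r_[sg,[.2]*len(th0)],diff_step=.02)
E
python3 - <<'E'
from fit2 import *
V=[prep(B,cv2.imread("pics/t0.png")),prep(B,B["pixels"])]
out=[]
for th in([-.3,.3],[-.2,.2],[-.3,.15],[-.15,.45]):
    r=fit(V,th); print(np.round(r.x,2),round(r.cost,4))
z=r.x; rows=[]
for i,(im,box,m,g) in enumerate(V):
    rows.append(np.hstack([cv2.resize(np.clip(a,0,1)*255,(300,300),interpolation=cv2.INTER_CUBIC) for a in(g,render2(im,box,z[:11],z[11+i]))]))
cv2.imwrite("pics/fit.png",np.vstack(rows))
E
```

```text
[ 0.   -1.41 21.86  6.32 20.67  3.08 22.57  2.01  1.31  1.1   1.08 -0.17
  0.29] 0.4445
[ 0.   -1.43 21.89  6.34 20.77  3.14 22.55  2.02  1.3   1.1   1.08 -0.18
  0.29] 0.4442
[ 0.   -1.44 21.87  6.33 20.52  3.11 22.54  2.11  1.26  1.1   1.08 -0.18
  0.29] 0.4438
[ 0.   -1.43 21.89  6.35 20.68  3.19 22.65  2.    1.31  1.11  1.08 -0.17
  0.3 ] 0.4436[ WARN:0@6.601] global loadsave.cpp:1063 imwrite_ Unsupported depth image for selected encoder is fallbacked to CV_8U.
```

View pics/fit.png

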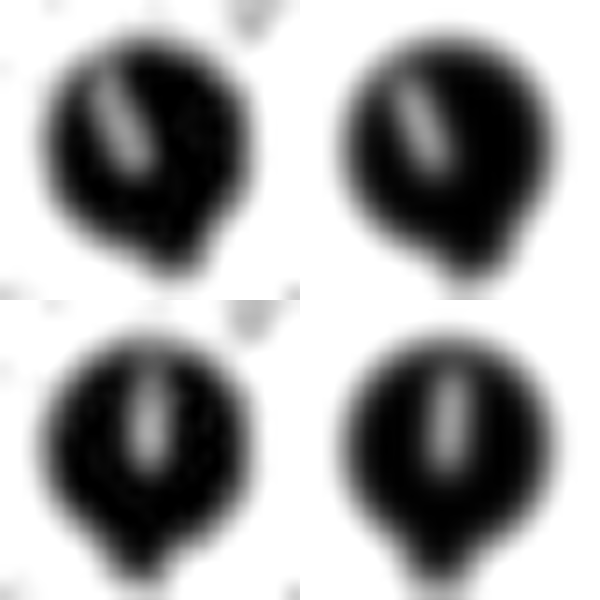

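The model (right) matches the picture (left) well. `cu` was stuck at zero, though, so I'll refit with that freed and with the press yaw freed through the dot marks.

```bash
cat >> fit2.py <<'E'
x0[0]=1.; x0[1]=-1.4
E
python3 - <<'E'
from fit2 import *
V=[prep(B,cv2.imread("pics/t0.png")),prep(B,B["pixels"])]
for c in(-3.,2.):
  for kz in (0,.004,-.004):
    import fit2,fit,dial
    fit2.x0[0]=c; fit2.k[:]=[-.0137,.078,.155+kz]
    r=fit2.fit(V,[-.2,.3]); print(c,kz,np.round(r.x,2),round(r.cost,4))
E
python3 - <<'E'
from fit2 import *
# dot marks in the face plane
r=255-cv2.cvtColor(rect(B,-.0245,800,.045),6).astype(float)
yy,xx=np.mgrid[:800,:800]; sc=.09/800
X=(xx-400)*sc*1000+1.4; Y=-(yy-400)*sc*1000
ang=np.degrees(np.arctan2(X,Y)); rad=np.hypot(X,Y)
m=(rad>27)&(rad<33)
prof=[(a,r[m&(abs(ang-a)<2)].mean().round(0)) for a in range(-76,78,4)]
print(prof)
E
```

```text
-3.0 0 [ 0.16 -1.41 21.86  6.37 20.83  2.88 22.87  2.08  1.25  1.09  1.08 -0.16
  0.29] 0.4475
-3.0 0.004 [-1.47 -1.19 21.8   6.26 20.83  2.74 22.77  1.97  1.3   1.09  1.08 -0.16
  0.29] 0.448
-3.0 -0.004 [ 1.73 -1.62 21.9   6.4  20.76  3.11 22.62  2.01  1.31  1.09  1.08 -0.18
  0.29] 0.4522
2.0 0 [-0.07 -1.41 21.9   6.3  20.66  2.88 22.6   2.07  1.27  1.1   1.07 -0.17
  0.29] 0.4706
2.0 0.004 [-0.   -1.16 21.69  7.09 21.28  2.42 23.36  2.19  1.21  1.14  1.08 -0.18
  0.3 ] 1.3245
2.0 -0.004 [ 1.77 -1.64 21.91  6.38 20.76  2.81 22.72  1.95  1.32  1.09  1.08 -0.17
  0.29] 0.4227
[(-76, np.float64(71.0)), (-72, np.float64(70.0)), (-68, np.float64(70.0)), (-64, np.float64(72.0)), (-60, np.float64(75.0)), (-56, np.float64(81.0)), (-52, np.float64(85.0)), (-48, np.float64(83.0)), (-44, np.float64(78.0)), (-40, np.float64(74.0)), (-36, np.float64(71.0)), (-32, np.float64(69.0)), (-28, np.float64(71.0)), (-24, np.float64(73.0)), (-20, np.float64(74.0)), (-16, np.float64(74.0)), (-12, np.float64(73.0)), (-8, np.float64(72.0)), (-4, np.float64(72.0)), (0, np.float64(74.0)), (4, np.float64(80.0)), (8, np.float64(87.0)), (12, np.float64(93.0)), (16, np.float64(94.0)), (20, np.float64(90.0)), (24, np.float64(86.0)), (28, np.float64(79.0)), (32, np.float64(74.0)), (36, np.float64(76.0)), (40, np.float64(83.0)), (44, np.float64(92.0)), (48, np.float64(102.0)), (52, np.float64(109.0)), (56, np.float64(105.0)), (60, np.float64(92.0)), (64, np.float64(80.0)), (68, np.float64(73.0)), (72, np.float64(70.0)), (76, np.float64(71.0))]
```

The dot marks come out at −52°, −18°, 15° and 52°, and the pointer reads 16.6° (0.29 rad), so the dial is on three dots. Next I'll grasp the bar, after checking clearance to the blue vice.

```bash
python3 - <<'E'
from h import *
A=optics.get_image("scene");B=optics.get_image("top")
for z in(.0,.05,.08): print(z,[atz(ray(A,q),z).round(3)[:2].tolist() for q in((231,285),(233,325))],[atz(ray(B,q),z).round(3)[:2].tolist() for q in((347,218),(351,240),(322,216))])
go(.5245,-.198,.07,14.5)
E
```

```text
0.0 [[0.444, -0.109], [0.396, -0.209]] [[0.402, -0.24], [0.33, -0.21], [0.446, -0.169]]
0.05 [[0.434, -0.132], [0.389, -0.227]] [[0.39, -0.221], [0.321, -0.192], [0.433, -0.153]]
0.08 [[0.428, -0.146], [0.384, -0.237]] [[0.382, -0.21], [0.315, -0.182], [0.425, -0.143]]
shift [ 0.03  0.23 12.73] turn -0.1 | head 14.4 t 8.1 pos [ 0.5223 -0.1989  0.1973] ft [ 0.5  0.5 -0.1] w 0.0687
```

Emit:
move_arm(
  series="0 0.2 6 0 0.3;0 0.2 12 0 0.3;0 0.2 16 0 0.3;0 0.2 18.5 0 0.3;0 0.2 19.3 0 0.3;0 0.2 19.3 0 0.3;0 0.2 19.3 0 0.3",
)

```text
time_s: 8.98
position: [0.5248, -0.1987, 0.0055]
tool_rot: [[-0.249, 0.969, 0.002], [0.969, 0.249, -0.001], [-0.002, 0.001, -1.0]]
ft_force: [-0.1, 0.4, -0.4]
grip_width: 0.0554
gripper_force: 0.0
```

Emit:
move_arm(
  series="0 0 0 0 -0.5;0 0 0 0 -0.5;0 0 0 0 -0.5;0 0 0 0 -0.5;0 0 0 0 -0.5;0 0 0 0 -0.5",
  force=40,
)

```text
time_s: 9.72
position: [0.5248, -0.1987, 0.0053]
tool_rot: [[-0.249, 0.969, 0.002], [0.969, 0.249, -0.001], [-0.002, 0.002, -1.0]]
ft_force: [-0.5, 0.8, 6.4]
grip_width: 0.0294
gripper_force: 40.6
```

Emit:
move_arm(
  series="0 0 -3 0 -0.5;0 0 -7 0 -0.5;0 0 -7 0 -0.5;0 0 -7 0 -0.5",
)

```text
time_s: 10.22
position: [0.5236, -0.198, 0.0733]
tool_rot: [[-0.249, 0.969, -0.002], [0.969, 0.249, 0.001], [0.001, -0.001, -1.0]]
ft_force: [0.8, -0.1, -2.8]
grip_width: 0.0288
gripper_force: 40.5
```

```bash
python3 - <<'E'
from h import *
go(.5,-.199,.07,14.5)
R=np.array(observe()["tool_rot"]);P=np.array(observe()["position"])
for c in("scene","top"):
  I=optics.get_image(c)
  for n in("latch_bar","bar_grip"):
    for d in spotter.mark_of(n,c)[:1]: q=np.array(d["point"]);print(c,n,q.round(4),round(d["score"],2),"tool",(R.T@(q-P)).round(4))
  r=spotter.cut_out("latch_bar",c)
  if r:
    ys,xs=np.nonzero(r[0]["pixels"]); zt=P[2]+.021
    g=np.array([(R.T@(atz(ray(I,(x,y)),zt)-P))[:2] for x,y in zip(xs,ys)]).astype(np.float32)*1000
    print(r[0]["score"],len(xs),cv2.minAreaRect(g),g.min(0),g.max(0))
E
```

```text
shift [ 0.49 -2.31  0.34] turn -0.1 | head 14.4 t 10.225 pos [ 0.5236 -0.198   0.0733] ft [ 0.8 -0.1 -2.8] w 0.0288
scene latch_bar [ 0.5003 -0.097   0.0681] 0.73 tool [0.1036 0.0025 0.0053]
scene bar_grip [ 0.5203 -0.1937  0.0769] 0.86 tool [ 0.005  -0.0022 -0.0036]
0.92 494 ((40.37078857421875, -4.802940368652344), (36.976043701171875, 159.63311767578125), 89.72350311279297) [-39.502075 -23.613785] [120.15666   13.500907]
```

```bash
python3 - <<'E'
from press import *
for nm,I,f in(("scene",A,"s0"),("top",B,"t0")):
  g=cv2.cvtColor(cv2.imread(f"pics/{f}.png"),6).astype(np.float32)
  for z in(.0197,):
    xs=np.arange(-.015,.042,.0015)
    for ys in((-.083,-.06),(-.06,-.037)):
      prof=[]
      for x in xs:
        uv=pix(I,W(p,[(x,y,z) for y in np.linspace(*ys,12)])).astype(np.float32)
        prof.append(int(cv2.remap(g,uv[None,:,0],uv[None,:,1],1).mean()))
      print(nm,ys,list(zip((xs*1000).round(1).tolist(),prof)))
E
```

```text
scene (-0.083, -0.06) [(-15.0, 66), (-13.5, 86), (-12.0, 98), (-10.5, 96), (-9.0, 84), (-7.5, 76), (-6.0, 78), (-4.5, 91), (-3.0, 111), (-1.5, 130), (-0.0, 145), (1.5, 153), (3.0, 155), (4.5, 155), (6.0, 154), (7.5, 153), (9.0, 153), (10.5, 153), (12.0, 153), (13.5, 154), (15.0, 154), (16.5, 154), (18.0, 154), (19.5, 154), (21.0, 155), (22.5, 156), (24.0, 156), (25.5, 156), (27.0, 154), (28.5, 145), (30.0, 129), (31.5, 108), (33.0, 86), (34.5, 71), (36.0, 68), (37.5, 70), (39.0, 69), (40.5, 65)]
scene (-0.06, -0.037) [(-15.0, 62), (-13.5, 76), (-12.0, 84), (-10.5, 85), (-9.0, 80), (-7.5, 81), (-6.0, 86), (-4.5, 95), (-3.0, 111), (-1.5, 128), (-0.0, 143), (1.5, 152), (3.0, 156), (4.5, 156), (6.0, 155), (7.5, 154), (9.0, 153), (10.5, 152), (12.0, 153), (13.5, 154), (15.0, 155), (16.5, 155), (18.0, 155), (19.5, 154), (21.0, 154), (22.5, 155), (24.0, 155), (25.5, 155), (27.0, 152), (28.5, 142), (30.0, 123), (31.5, 101), (33.0, 80), (34.5, 71), (36.0, 77), (37.5, 79), (39.0, 75), (40.5, 66)]
top (-0.083, -0.06) [(-15.0, 63), (-13.5, 64), (-12.0, 66), (-10.5, 70), (-9.0, 72), (-7.5, 73), (
[... 192 characters left out ...]
), (18.0, 122), (19.5, 122), (21.0, 122), (22.5, 122), (24.0, 122), (25.5, 122), (27.0, 121), (28.5, 120), (30.0, 117), (31.5, 112), (33.0, 105), (34.5, 96), (36.0, 86), (37.5, 78), (39.0, 72), (40.5, 68)]
top (-0.06, -0.037) [(-15.0, 64), (-13.5, 64), (-12.0, 66), (-10.5, 70), (-9.0, 72), (-7.5, 71), (-6.0, 70), (-4.5, 69), (-3.0, 68), (-1.5, 71), (-0.0, 79), (1.5, 87), (3.0, 97), (4.5, 105), (6.0, 112), (7.5, 116), (9.0, 119), (10.5, 120), (12.0, 121), (13.5, 121), (15.0, 121), (16.5, 121), (18.0, 121), (19.5, 121), (21.0, 121), (22.5, 122), (24.0, 122), (25.5, 122), (27.0, 121), (28.5, 119), (30.0, 116), (31.5, 110), (33.0, 103), (34.5, 93), (36.0, 83), (37.5, 73), (39.0, 67), (40.5, 63)]
```

```bash
python3 - <<'E'
from h import *
go(.5677,-.0004,.07,-13.6)
E
```

```text
shift [18.09  9.14  0.42] turn 28.0 | head 14.4 t 10.725 pos [ 0.5242 -0.1983  0.0742] ft [ 0.  -0.5 -2.7] w 0.0289
```

Emit:
move_arm(
  series="3 1.5 -1 5 -0.5;6 3 -1 10 -0.5;9 4.5 -1 15 -0.5;12 6 -1 20 -0.5;15 7.6 -1 25 -0.5;18.1 9.1 0.4 28 -0.5;18.1 9.1 0.4 28 -0.5;18.1 9.1 0.4 28 -0.5",
)

```text
time_s: 11.72
position: [0.5674, -0.0008, 0.0704]
tool_rot: [[0.234, 0.972, 0.0], [0.972, -0.234, -0.0], [-0.0, 0.0, -1.0]]
ft_force: [-0.1, -0.1, -2.1]
grip_width: 0.0289
gripper_force: 40.4
```

```bash
python3 - <<'E'
from press import *
go(.5677,-.0004,.07,-13.6)
R=np.array(observe()["tool_rot"]);P=np.array(observe()["position"])
for c,I in(("scene",A),("top",B)):
  for n in("latch_bar","nest"):
    for d in spotter.mark_of(n,c)[:1]: q=np.array(d["point"]);print(c,n,q.round(4),round(d["score"],2),"tool",(R.T@(q-P)).round(4))
# bar outline drawn from the tool pose, and the channel
def tool(L): return P+np.array(L)@R.T
cs=[]
for c,I in(("scene",A),("top",B)):
  im=I["pixels"].copy(); s=6
  box=(190,150,290,250) if c=="scene" else (170,150,270,250)
  cr=cv2.resize(im[box[1]:box[3],box[0]:box[2]],(400,400),interpolation=cv2.INTER_CUBIC)
  L=[(.122,-.015,-.0197),(.122,.015,-.0197),(-.038,.015,-.0197),(-.038,-.015,-.0197)]
  uv=((pix(I,tool(L))-box[:2]+.5)*4).astype(np.int32); cv2.polylines(cr,[uv],True,(0,255,0),1)
  nw=np.array([.6058,.157,.022]); yp=np.array([.235,.972,0]); xp=np.array([.972,-.235,0])
  Q=[nw+xp*a*.017+yp*b for a,b in((1,.0205),(-1,.0205),(-1,-.086),(1,-.086))]
  uv=((pix(I,Q)-box[:2]+.5)*4).astype(np.int32); cv2.polylines(cr,[uv],True,(255,0,255),1)
  cs.append(cr)
cv2.imwrite("pics/c4.png",np.hstack(cs))
E
```

```text
shift [0.09 0.   0.06] turn -0.0 | head -13.6 t 11.825 pos [ 0.5675 -0.0013  0.0706] ft [-0.5 -0.7 -2.3] w 0.0294
scene nest [0.6095 0.1603 0.0208] 0.58 tool [0.167  0.0027 0.0498]
top latch_bar [0.5922 0.1022 0.0669] 0.64 tool [ 0.1064 -0.0004  0.0037]
top nest [0.6054 0.1611 0.023 ] 0.6 tool [ 0.1668 -0.0014  0.0476]
```

View pics/c4.png

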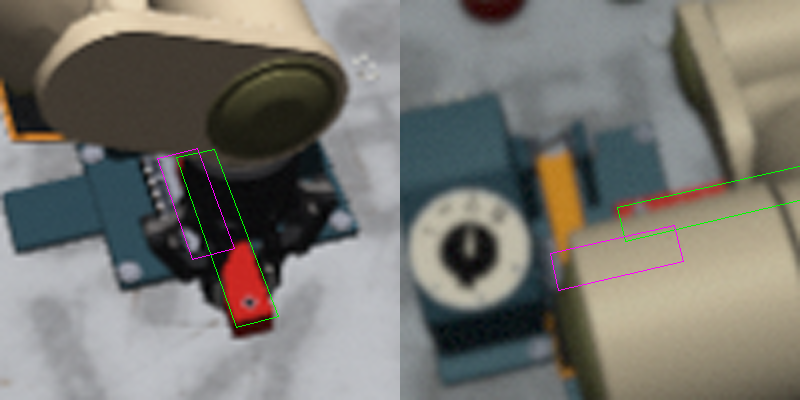

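The bar (green) lines up with the tool pose in both views and the channel (magenta) fits. I'll lower the bar with a force check.

Emit:
move_arm(
  series="0 0 1.5 0 -0.5;0 0 2.8 0 -0.5;0 0 3.3 0 -0.5;0 0 3.7 0 -0.5;0 0 4.1 0 -0.5;0 0 4.1 0 -0.5;0 0 4.1 0 -0.5",
)

```text
time_s: 12.9
position: [0.5675, -0.0005, 0.0296]
tool_rot: [[0.235, 0.972, 0.0], [0.972, -0.235, -0.0], [0.0, 0.0, -1.0]]
ft_force: [-0.1, -0.1, -2.7]
grip_width: 0.0291
gripper_force: 40.4
```

Emit:
move_arm(
  series="0 0 0.1 0 -0.5;0 0 0.2 0 -0.5;0 0 0.25 0 -0.5;0 0 0.25 0 -0.5",
)

```text
time_s: 13.4
position: [0.5675, -0.0005, 0.0272]
tool_rot: [[0.235, 0.972, 0.001], [0.972, -0.235, -0.0], [-0.0, 0.001, -1.0]]
ft_force: [-1.9, -1.7, 2.7]
grip_width: 0.0291
gripper_force: 41.0
```

Contact comes at 22 mm, which matches the three-dot floor height. I'll slide the bar in.

Emit:
move_arm(
  series="1 0 -0.1 0 -0.5;2 0 -0.1 0 -0.5;3 0 -0.1 0 -0.5;4 0 -0.1 0 -0.5;4.7 0 -0.1 0 -0.5;5.2 0 -0.1 0 -0.5;5.2 0 -0.1 0 -0.5",
)

```text
time_s: 14.28
position: [0.5796, 0.0506, 0.0278]
tool_rot: [[0.235, 0.972, 0.0], [0.972, -0.235, 0.0], [0.0, -0.0, -1.0]]
ft_force: [0.9, 0.1, -1.6]
grip_width: 0.0293
gripper_force: 40.6
```

Emit:
move_arm(
  series="0.2 0 0 0 -0.5;0.4 0 0 0 -0.5;0.6 0 0 0 -0.5;0.6 0 0 0 -0.5",
)

```text
time_s: 14.78
position: [0.5811, 0.0561, 0.0278]
tool_rot: [[0.235, 0.972, 0.0], [0.972, -0.235, 0.0], [0.0, 0.0, -1.0]]
ft_force: [0.3, 0.4, -1.9]
grip_width: 0.0292
gripper_force: 40.6
```

Emit:
move_arm(
  series="0.2 0 0 0 -0.5;0.4 0 0 0 -0.5;0.4 0 0 0 -0.5",
)

```text
time_s: 15.15
position: [0.5814, 0.0565, 0.028]
tool_rot: [[0.235, 0.972, -0.002], [0.972, -0.235, -0.006], [-0.006, -0.0, -1.0]]
ft_force: [-4.6, -20.3, 1.3]
grip_width: 0.0291
gripper_force: 40.9
```

Emit:
move_arm(
  series="0.2 0 0 0 -0.5;0.3 0 0 0 -0.5;0.3 0 0 0 -0.5",
)

```text
time_s: 15.52
position: [0.5819, 0.0567, 0.0281]
tool_rot: [[0.235, 0.972, -0.003], [0.972, -0.235, -0.01], [-0.01, -0.001, -1.0]]
ft_force: [-9.9, -34.7, 3.5]
grip_width: 0.0289
gripper_force: 41.2
```

End stop reached, near the predicted position. I'll ease off, set the bar down and release it.

Emit:
move_arm(
  series="-0.3 0 0 0 -0.5;-0.5 0 0 0 -0.5;-0.5 0 0.08 0 -0.5;-0.5 0 0.08 0 -0.5",
)

```text
time_s: 16.02
position: [0.5817, 0.0564, 0.0274]
tool_rot: [[0.235, 0.972, 0.001], [0.972, -0.235, -0.002], [-0.002, 0.001, -1.0]]
ft_force: [-2.0, -10.3, 1.5]
grip_width: 0.029
gripper_force: 40.9
```

Emit:
move_arm(
  series="0 0 0 0 -0.2;0 0 0 0 0;0 0 0 0 0;0 0 0 0 0;0 0 -3 0 0;0 0 -8 0 0;0 0 -14 0 0;0 0 -14 0 0",
)

```text
time_s: 17.02
position: [0.5833, 0.0579, 0.1717]
tool_rot: [[0.235, 0.972, 0.009], [0.972, -0.235, -0.001], [0.001, 0.009, -1.0]]
ft_force: [-0.8, 0.1, -0.8]
grip_width: 0.0426
gripper_force: 0.0
```

```bash
python3 - <<'E'
from press import *
yp=np.array([.235,.972,0]); xp=np.array([.972,-.235,0])
go(.5074,.181,.20,-13.6)
for c in("scene","top"):
  for n in("latch_bar","bar_grip","tread"):
    for d in spotter.mark_of(n,c)[:1]: q=np.array(d["point"]); print(c,n,q.round(4),round(d["score"],2),"rel nest",((q-[.6058,.157,.022])@np.c_[xp,yp]).round(4))
  m=spotter.cut_out("latch_bar",c)
  if m:
    I=A if c=="scene" else B; ys,xs=np.nonzero(m[0]["pixels"])
    g=np.array([atz(ray(I,(x,y)),.047)[:2] for x,y in zip(xs,ys)]).astype(np.float32)*1000; print(m[0]["score"],cv2.minAreaRect(g))
E
```

```text
shift [ 10.22 -10.07  -3.3 ] turn 0.0 | head -13.6 t 17.125 pos [0.5813 0.058  0.167 ] ft [-0.  -0.1 -1.2] w 0.0428
scene bar_grip [0.5798 0.058  0.0355] 0.94 rel nest [-0.002  -0.1023]
scene tread [0.5123 0.1763 0.1322] 0.83 rel nest [-0.0954 -0.0032]
0.79 ((588.8566284179688, 90.70378112792969), (165.90231323242188, 35.14714050292969), 75.74931335449219)
top latch_bar [0.6057 0.1559 0.022 ] 0.66 rel nest [ 0.0002 -0.0011]
top bar_grip [0.5797 0.0537 0.0336] 0.85 rel nest [-0.0011 -0.1065]
top tread [0.5096 0.1829 0.1354] 0.77 rel nest [-0.0996  0.0026]
0.64 ((593.3876342773438, 112.85346984863281), (131.313720703125, 33.666812896728516), 75.40203094482422)
```

Emit:
move_arm(
  series="5 -5 -3.3 0 -1;10 -10.8 -2 0 -1;10 -10.8 -1 0 -1;10 -10.8 -1 0 -1;10 -10.8 -1 0 -1;10 -10.8 -1 0 -1",
)

```text
time_s: 18.27
position: [0.5009, 0.1796, 0.1772]
tool_rot: [[0.236, 0.972, 0.001], [0.972, -0.236, -0.0], [0.0, 0.001, -1.0]]
ft_force: [-0.6, -0.1, -0.7]
grip_width: -0.0002
gripper_force: 0.0
```

```bash
python3 - <<'E'
from h import *
go(.504,.181,.135,-13.6)
a=pic("scene","s5.png")["pixels"]
cv2.imwrite("pics/c5.png",cv2.resize(a[130:250,170:290],(480,480),interpolation=cv2.INTER_CUBIC))
E
```

```text
shift [0.21 0.27 4.22] turn -0.1 | head -13.7 t 18.275 pos [0.5009 0.1796 0.1772] ft [-0.6 -0.1 -0.7] w -0.0002
```

View pics/c5.png

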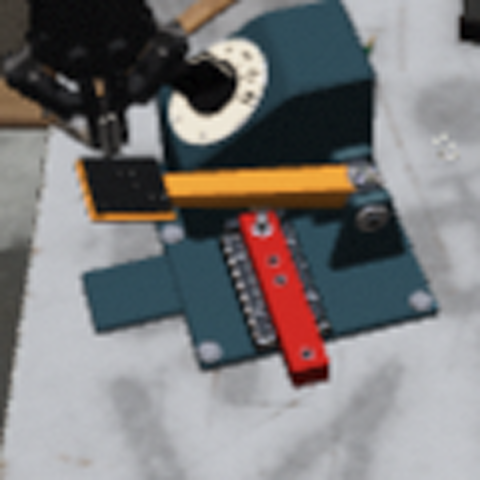

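The bar lies in the channel with the pin end under the nose, at (262,228). The shut fingers are over the tread, at (110,150). I'll press the pedal.

Emit:
move_arm(
  series="0.2 0.1 2 0 -1;0.2 0.1 4 0 -1;0.2 0.1 5 0 -1;0.2 0.1 6 0 -1;0.2 0.1 7 0 -1;0.2 0.1 8 0 -1;0.2 0.1 8.8 0 -1;0.2 0.1 8.8 0 -1",
)

```text
time_s: 19.32
position: [0.5012, 0.1822, 0.0896]
tool_rot: [[0.236, 0.972, -0.001], [0.972, -0.236, 0.001], [0.0, -0.001, -1.0]]
ft_force: [-5.2, 1.7, 7.7]
grip_width: -0.0002
gripper_force: 3.4
```

Emit:
move_arm(
  series="0 0 0.3 0 -1;0 0 0.6 0 -1;0 0 0.9 0 -1;0 0 0.9 0 -1",
)

```text
time_s: 19.82
position: [0.5007, 0.1823, 0.0809]
tool_rot: [[0.235, 0.972, -0.002], [0.972, -0.235, 0.001], [0.0, -0.002, -1.0]]
ft_force: [-7.7, 1.2, 11.8]
grip_width: 0.0
gripper_force: 5.5
```

Emit:
move_arm(
  series="0 0 0.2 0 -1;0 0 0.4 0 -1;0 0 0.6 0 -1;0 0 0.6 0 -1",
)

```text
time_s: 20.32
position: [0.501, 0.1823, 0.0792]
tool_rot: [[0.235, 0.972, 0.002], [0.972, -0.235, 0.001], [0.001, 0.002, -1.0]]
ft_force: [-20.8, -1.8, 52.3]
grip_width: -0.0
gripper_force: 26.2
```

Emit:
move_arm(
  series="0 0 0.2 0 -1;0 0 0.4 0 -1;0 0 0.4 0 -1;0 0 0.4 0 -1",
)

```text
time_s: 20.82
position: [0.5012, 0.1824, 0.0789]
tool_rot: [[0.234, 0.972, 0.005], [0.972, -0.234, 0.001], [0.002, 0.005, -1.0]]
ft_force: [-33.5, -4.6, 88.9]
grip_width: 0.0001
gripper_force: 44.5
```

At the stop (z 0.079, force rising sharply). I'll release slowly.

Emit:
move_arm(
  series="0 0 -0.8 0 -1;0 0 -1.5 0 -1;0 0 -2.5 0 -1;0 0 -3.5 0 -1;0 0 -4.5 0 -1;0 0 -5.5 0 -1;0 0 -6.5 0 -1;0 0 -7.5 0 -1",
)

```text
time_s: 21.82
position: [0.5004, 0.1823, 0.145]
tool_rot: [[0.235, 0.972, -0.003], [0.972, -0.235, -0.0], [-0.001, -0.003, -1.0]]
ft_force: [-0.2, 0.6, -0.2]
grip_width: 0.0005
gripper_force: 0.0
```

Emit:
move_arm(
  series="0 0 -5 0 -1;-8 -3 -5 0 -1;-16 -3 -5 0 -1;-22 -3 -5 0 -1;-22 -3 -5 0 -1;-22 -3 -5 0 -1",
)

```text
time_s: 22.58
position: [0.4193, -0.0258, 0.1948]
tool_rot: [[0.239, 0.971, -0.003], [0.971, -0.239, 0.001], [0.0, -0.003, -1.0]]
ft_force: [1.0, 0.6, 0.1]
grip_width: -0.0001
gripper_force: 0.0
```

```bash
python3 - <<'E'
from fit2 import *
go(.5,-.04,.2)
xp=np.array([.972,-.235,0]);yp=np.array([.235,.972,0])
marks(["tread","hammer","screwdriver","tape_roll"])
for c in("scene","top"):
  for n in("latch_bar","bar_grip"):
    for d in spotter.mark_of(n,c)[:1]: q=np.array(d["point"]); print(c,n,q.round(4),round(d["score"],2),((q-[.6058,.157,.022])@np.c_[xp,yp]).round(4))
V=[prep(B,cv2.imread("pics/t0.png")),prep(B,B["pixels"])]
r=fit(V,[-.2,.3]); print(r.x[-2:],r.cost)
cr=lambda im,x,y:cv2.resize(im["pixels"][y:y+110,x:x+110],(400,400),interpolation=cv2.INTER_CUBIC)
cv2.imwrite("pics/c6.png",np.hstack([cr(A,180,130),cr(B,160,160)]))
E
```

```text
shift [ 0.35  8.15 -0.53] turn 0 | head -13.6 t 22.675 pos [ 0.42   -0.0242  0.1948] ft [0.6 0.5 1. ] w 0.0003
tread scene []
tread top [([0.5073, 0.1841, 0.1349], 0.6), ([0.5835, 0.0534, 0.0316], 0.52)]
hammer scene [([0.6593, 0.4147, -0.0041], 0.72)]
hammer top [([0.6637, 0.4149, -0.0004], 0.6)]
screwdriver scene [([0.7203, -0.1625, -0.0024], 0.66)]
screwdriver top [([0.7229, -0.1659, -0.0017], 0.71)]
tape_roll scene [([0.5143, -0.3402, -0.0011], 0.96)]
tape_roll top []
scene latch_bar [0.6086 0.1595 0.0216] 0.61 [0.0021 0.0031]
scene bar_grip [0.5832 0.0577 0.0354] 0.96 [ 0.0014 -0.1018]
top latch_bar [0.6066 0.1586 0.0231] 0.56 [0.0004 0.0017]
top bar_grip [0.5816 0.0564 0.0351] 0.91 [ 1.000e-04 -1.035e-01]
[-0.1802142   0.29101086] 0.4337326496980012
```

View pics/c6.png

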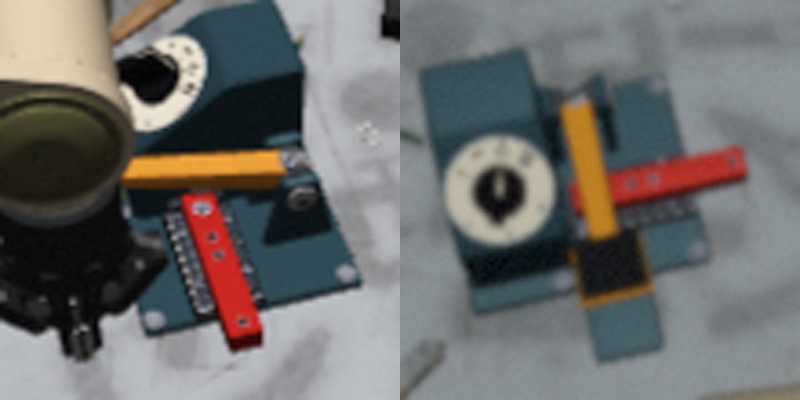

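The pedal is up and the bar is in the channel with its pin end at the stop. The dial reads 0.29 rad (three dots), and the hammer, screwdriver and tape roll have not moved. I'll hand in.

```bash
python3 -c "
from rig import order
print(order.close_job())"
```

```text
the job is handed in; nothing more can be done
None
```

I handed the job in at about 23 s: the dial reads 0.29 rad (three dots), the bar is in the channel against the end stop, the pedal went down to its stop and came back up, and the hammer, screwdriver and tape roll have not moved; I did not measure the pin's 5 mm directly.

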